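# Stand the tall dowels in the pipe stand

## Robot

A 6-joint arm with a two-finger parallel gripper is mounted at the origin on the work surface. World frame = base frame: x ahead of the robot, y to its left, z up, the work surface at z = 0. Lengths are in m, angles in degrees, forces in N, time in s.
With the tool pointing down it reaches from about 0.4 to 0.825 m from the base axis. Payload 7 kg.
Tool frame: the origin (TCP) lies at the very end of the fingers, on their centre line; the grasp point (between the pads) lies 19 mm behind it; z points along the fingers, y is the line along which they close (so a half turn about z gives the same grasp; the last joint's range is limited). The gripper opens to 88 mm and grips with 3 to 60 N. Pads are 19 mm wide; open, the fingers measure 130 mm over their backs; the gripper's body (78 mm by 193 mm) begins 47 mm behind the grasp point.
Start: joints at [-54.024, 20.546, 0.682, 0, -70.136, -16.507], TCP at [0.225, -0.636, 0.227] pointing down, gripper open.
Joint ranges: [-176.03, 176.03], [-82.01, 121.73], [-58.28, 71.71], [-173.87, 95.51], [-174.79, -0.11], [-173.66, 173.66]. Speed limits (degrees/s): [136.94, 136.94, 172.46, 180, 180, 180].

## Interface

Orientations are given as [roll, pitch, yaw] about the fixed x, y, z axes, in that order (R = Rz(yaw) Ry(pitch) Rx(roll)).
In Python, from plant import ctrl gives the robot as it stands.
- The arm moves only by the tool carry_out, never from a script. Its argument "deltas" is a list that holds one entry, the list of rows, each a list of 5 numbers: the shift along the tool's x, y, z scaled (see below), then the turn about the tool's z scaled (see below), then the opening, from -1 (shut) to 1 (fully open). A call has 1 to 5 rows; each row is the pose to reach, as a shift and turn from the pose commanded when the call began, along the tool's axes at that moment, turning the shorter way round; what a row does not reach only later rows make up. The controller multiplies each number of a shift by 20 cm and each number of a turn by 2 pi rad. A row lasts 1/10 s, in which the tool goes at most 50 mm and 8.59 degrees, less where a joint would pass 70% of its speed; a pose out of reach is approached as far as the arm can. A call with a number of a shift or a turn outside -1 to 1 is refused whole. A call with a gripper value outside its range is refused whole. The fingers move at their own pace and stop on an object; the grip force is fixed at half the most. Time passes only in rows, so rows that repeat a pose let the fingers close. It gives the time, the measured TCP pose, the force, the opening and the grip force at its end, in the units of the state.
- ctrl.get_obs(): the state, without advancing time (a new reading comes with each control period).
- ctrl.snapshot(name): name is "side" or "top" or "wrist"; returns a dict with "color" (420x560x3 uint8, red, green, blue), "camera_matrix" (3x3 intrinsics, pixels), "k1" (the pictures are not rectified: a ray, as slopes to the right and down, at radius r is drawn at 1 + k1 r^2 times it, then the intrinsics apply), "R" (3x3) and "t" (3): a world point X has camera coordinates R X + t. Camera axes: x right, y down, z forward; pixel columns grow to the right and rows downward; lengths in m; the calibration is good to about 2 mm. A picture is of the moment at which its call begins. There is no depth.
- ctrl.close_job(): hands the job in; it is judged then, once.
Trained networks look in a picture, given as the dict that the camera call returned (one of the last four; its "shot" number tells which), for a name from the list of things; names that differ only in an ending like _2 or _b are one class to them, and where a whole thing is asked for, a point or a joint stands for the part that bears it (a point fixed in the world has none). Each returns a list of dicts, best first, with "p" (0 to 1); they miss things now and then, are a little off and sometimes report something else, mostly with a low value. They report only what shows in the picture. A call takes as long as a camera call. They do not tell look-alikes from the thing itself.
- ctrl.search_frame(picture, name): "centre" ([column, row] in pixels, amid what is visible of it).
- ctrl.silhouettes(picture, name): "mask" (420x560 bool, what is visible of it) and "centre" ([column, row] in pixels, amid what is visible of it).
- ctrl.spot_point(picture, name): "centre" ([column, row] in pixels: a listed point, or the origin of a listed thing).
The state is a dict: "clock": time; "joint_pos": joint angles; "qvel": joint speeds; "tau": joint torques, N m; "tool_pos": TCP position; "orientation": TCP orientation; "force": force on the tool from outside, world axes, zero at the start; "moment": the same for the moment, N m; "opening": finger opening in m; "gripper_force": force on a finger pad.
Only numpy, scipy, OpenCV 4.12 (cv2) and the standard library are available. Lean on these libraries where they do the work, as an engineer would, in place of code of your own. Each camera call takes 0.05 s, during which the arm holds its last target. There are 200 camera calls.

## Task

Tidy the model-making bench: put the two tall round dowels into the stand, one in each of its two upright pipes, end-down and resting on the bottom. Leave the tall square post standing where it is.

Things in the scene. Friction and masses are not known exactly. Their poses are not given: they have to be found in the camera images.
- dowel_a_mid (a point): A plain round wooden dowel, 28 mm diameter, 140 mm long, about 60 g, standing on end on the bench. The point is its centre, half-way up (70 mm above its lower end); z runs along it. A grip within 40 mm of its top keeps the fingers clear of the pipe. The two tall dowels are alike; either may go in either pipe.
- dowel_b_mid (a point): A plain round wooden dowel, 28 mm diameter, 140 mm long, about 60 g, standing on end on the bench. The point is its centre, half-way up (70 mm above its lower end); z runs along it. A grip within 40 mm of its top keeps the fingers clear of the pipe. A 55 mm stub of the same dowel stands 90 mm or more from the other upright pieces and is not part of the job.
- rack: The stand, fixed to the bench: a plywood base board 120 (x) by 260 (y) by 12 mm thick, carrying two upright grey plastic pipes, open at the top. Origin at the centre of the board's underside, on the bench; z up. The pipes' axes stand at y = +65 mm and y = -65 mm (x = 0) in its frame. Each pipe is 56 mm outside, 50 mm inside diameter, 80 mm tall; its floor is the board's top (12 mm above the bench), its rim is 92 mm above the bench.
- post_mid (a point): A square post of the same wood, 36 by 36 by 140 mm tall, about 100 g, standing loose on the bench: to be left standing in its place. The point is its centre, 70 mm above the bench; z runs along it, x and y are square to its sides.
Things that resemble listed ones, but are neither listed nor needed, are in the scene too. Leave any purple look-alike of the part that bears dowel_a_mid alone.

How it is judged (in metres and radians):
At the end, for the whole second after the job is handed in: One tall dowel rests in each pipe, at rest: centre within 20 mm of the pipe's axis in the stand's x and y, 60 to 95 mm above the stand's underside (about 82 on the floor), leaning under 20 degrees. The square post stands upright (within 10 degrees) within 30 mm of its start (((x of dowel_a_mid in the frame of rack between -0.02 and 0.02 m and y of dowel_a_mid in the frame of rack between 0.045 and 0.085 m and z of dowel_a_mid in the frame of rack between 0.06 and 0.095 m and angle between the z axis of each of dowel_a_mid, dowel_b_mid and the z axis of rack, either way round below 0.35 rad and x of dowel_b_mid in the frame of rack between -0.02 and 0.02 m and y of dowel_b_mid in the frame of rack between -0.085 and -0.045 m and z of dowel_b_mid in the frame of rack between 0.06 and 0.095 m) or (x of dowel_a_mid in the frame of rack between -0.02 and 0.02 m and y of dowel_a_mid in the frame of rack between -0.085 and -0.045 m and z of dowel_a_mid in the frame of rack between 0.06 and 0.095 m and angle between the z axis of each of dowel_a_mid, dowel_b_mid and the z axis of rack, either way round below 0.35 rad and x of dowel_b_mid in the frame of rack between -0.02 and 0.02 m and y of dowel_b_mid in the frame of rack between 0.045 and 0.085 m and z of dowel_b_mid in the frame of rack between 0.06 and 0.095 m)) and linear speed of each of dowel_a, dowel_b below 0.03 m/s and distance of post_mid from where it was at the start of the episode below 0.03 m and angle between post_mid's own z axis and vertical below 0.17 rad); the robot touches nothing.
It fails at once if the square post is knocked over, lifted or pushed more than 30 mm away (distance of post_mid from where it was at the start of the episode above 0.03 m or angle between post_mid's own z axis and vertical above 0.35 rad).
It also fails if it takes over 61 s, if anything falls off the work surface, if the arm or the gripper's body presses on something with over 40 N, if the wrist force passes 120 N, or if a joint passes its speed limit or range.

## Working session

There is one attempt and no reset: what is moved stays moved. The work goes in short steps, Python scripts to look and compute and a tool call to move; the robot and the scene stay as the last step left them, time stands still between calls to the robot, and variables do not carry over. Pictures are saved under pics/ and viewed, at most 10 in all, crops included, and the job is handed in when it is done.

Besides the shell and the picture viewer there is one more tool, called after "Call:" as name(argument=value, ...), one argument or row to a line, values as JSON. carry_out: Moves the arm, as the interface text tells. Its arguments: {"type":"object","properties":{"deltas":{"type":"array"}},"required":["deltas"]}

```bash
mkdir -p pics; cat > h.py <<'E'
import numpy as np, cv2
from plant import ctrl
def ray(p,px):
    K=np.array(p["camera_matrix"]);R=np.array(p["R"]);t=np.array(p["t"])
    d=np.array([(px[0]-K[0,2])/K[0,0],(px[1]-K[1,2])/K[1,1]]);u=d.copy()
    for _ in range(20): u=d/(1+p["k1"]*(u@u))
    return -R.T@t, R.T@np.array([u[0],u[1],1])
def atz(p,px,z):
    o,d=ray(p,px); return o+d*(z-o[2])/d[2]
def proj(p,X):
    c=np.array(p["R"])@np.array(X)+np.array(p["t"]);u=c[:2]/c[2];u=u*(1+p["k1"]*(u@u))
    K=np.array(p["camera_matrix"]);return [K[0,0]*u[0]+K[0,2],K[1,1]*u[1]+K[1,2]]
def save(p,n): cv2.imwrite(f"pics/{n}.png",cv2.cvtColor(p["color"],cv2.COLOR_RGB2BGR))
E
python3 - <<'E'
from h import *
np.set_printoptions(precision=3,suppress=True)
print({k:v for k,v in ctrl.get_obs().items() if k in("clock","tool_pos","orientation","opening")})
for c in ("top","side"):
    p=ctrl.snapshot(c); save(p,c+"0"); print(c,ray(p,[280,210]))
    for n in("dowel_a_mid","rack","post_mid"):
        for r in ctrl.spot_point(p,n): print(n,r["p"],np.array(r["centre"]),atz(p,r["centre"],0 if n=="rack" else .07))
E
```

```text
{'clock': 0.0, 'tool_pos': array([ 0.225, -0.636,  0.226]), 'orientation': array([ 179.906,   -0.008, -160.536]), 'opening': 0.08784053587986271}
top (array([ 0.434, -0.001,  0.871]), array([ 0.06 ,  0.004, -0.998]))
dowel_a_mid 0.76 [141.4 223.7] [0.461 0.25  0.07 ]
dowel_a_mid 0.73 [145.3 258.1] [0.4   0.242 0.07 ]
rack 0.86 [411.9 203.8] [ 0.495 -0.254  0.   ]
post_mid 0.65 [247.9 232.2] [0.443 0.059 0.07 ]
side (array([ 0.135, -0.456,  0.496]), array([ 0.54,  0.61, -0.58]))
dowel_a_mid 0.7 [142.  180.7] [0.4   0.243 0.07 ]
dowel_a_mid 0.61 [168.8 168.3] [0.462 0.25  0.07 ]
rack 0.69 [381.7 336. ] [ 0.5   -0.259  0.   ]
post_mid 0.85 [219. 213.] [0.449 0.056 0.07 ]
```

View pics/top0.png

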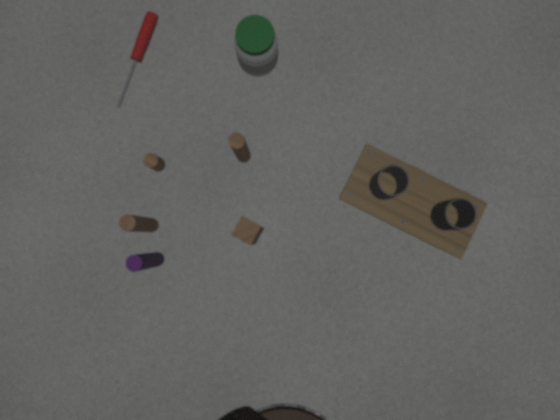

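View pics/side0.png

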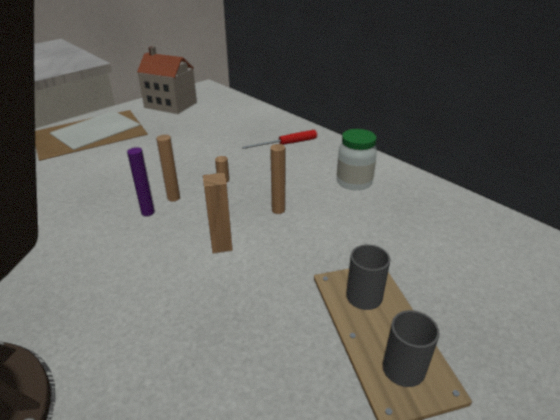

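Top view: wooden dowel A's top is at about (127,223), dowel B's at (237,140), the purple look-alike at (135,263), the post at (247,230) and the stub at (152,160). The pipes are at about (389,182) and (453,214). The networks took the purple piece for a dowel and missed B.

```bash
cat >> h.py <<'E'
from scipy.spatial.transform import Rotation as Ro
def go(x,y,z,o=None):
    o=o or ctrl.get_obs(); R=Ro.from_euler("xyz",o["orientation"],degrees=True)
    d=R.inv().apply(np.array([x,y,z])-o["tool_pos"]); print("to",x,y,z,"->",np.round(d/.2,3),"len",np.round(np.linalg.norm(d),3))
E
python3 - <<'E'
from h import *
np.set_printoptions(precision=3,suppress=True)
T={"A top":([127,223],.14),"B top":([237,140],.14),"B base":([243,158],0),"A base":([157,225],0.),"jar":([255,35],.1),"stub top":([151,160],.055),"post top":([246,231],.14)}
p=ctrl.snapshot("top")
for k,(px,z) in T.items(): print(k,atz(p,px,z))
c=np.array([atz(p,q,.012)[:2] for q in([368,145],[486,205],[461,256],[340,198])])
print("rack",c,c.mean(0)); e=(c[0]-c[1]+c[3]-c[2]); e/=np.linalg.norm(e); print(e)
for s in(1,-1): print("pipe",c.mean(0)+s*.065*e, proj(p,[*(c.mean(0)+s*.065*e),.092]))
p2=ctrl.snapshot("side")
for q in([278,149],): print("Btop side",atz(p2,q,.14))
for s in(1,-1): print("side rim",proj(p2,[*(c.mean(0)+s*.065*e),.092]))
for r in ctrl.silhouettes(p,"dowel_a_mid"): print(r["p"],r["centre"],atz(p,r["centre"],.07))
o=ctrl.get_obs(); go(.6,.06,.3,o)
E
```

```text
A top [0.46  0.252 0.14 ]
B top [0.594 0.071 0.14 ]
B base [0.589 0.073 0.   ]
A base [0.46  0.241 0.   ]
jar [0.791 0.042 0.1  ]
stub top [0.578 0.238 0.055]
post top [0.445 0.057 0.14 ]
rack [[ 0.609 -0.169]
 [ 0.49  -0.393]
 [ 0.394 -0.341]
 [ 0.507 -0.113]] [ 0.5   -0.254]
[0.458 0.889]
pipe [ 0.53  -0.196] [np.float64(393.3354118663857), np.float64(180.4426347114079)]
pipe [ 0.47  -0.312] [np.float64(460.8815203837976), np.float64(213.76434883932257)]
Btop side [0.589 0.062 0.14 ]
side rim [np.float64(368.2027612057257), np.float64(255.75134491703074)]
side rim [np.float64(413.02220133083654), np.float64(326.8072157612696)]
0.91 [139.2, 221.4] [0.465 0.254 0.07 ]
0.73 [142.7, 260.0] [0.396 0.247 0.07 ]
to 0.6 0.06 0.3 -> [-2.929  2.658 -0.367] len 0.794
```

Call:
carry_out(
  deltas=[
    [[-0.9,0.82,-0.12,0,1],[-0.9,0.82,-0.12,0,1],[-0.9,0.82,-0.12,0,1],[-0.9,0.82,-0.12,0,1],[-0.9,0.82,-0.12,0,1]],
  ],
)

```text
clock: 1.05
tool_pos: [0.3406, -0.4199, 0.2511]
orientation: [-180.0, 0.0, -160.5]
force: [1.2, -0.3, -0.2]
opening: 0.0878
gripper_force: 0.0
```

Call:
carry_out(
  deltas=[
    [[-0.9,0.82,-0.12,0,1],[-0.9,0.82,-0.12,0,1],[-0.9,0.82,-0.12,0,1],[-0.9,0.82,-0.12,0,1],[-0.9,0.82,-0.12,0,1]],
  ],
)

```text
clock: 1.55
tool_pos: [0.4558, -0.205, 0.2753]
orientation: [-180.0, 0.1, -160.5]
force: [1.2, 0.2, 0.1]
opening: 0.0872
gripper_force: 0.0
```

Call:
carry_out(
  deltas=[
    [[-0.9,0.82,-0.12,0,1],[-0.9,0.82,-0.12,0,1],[-0.9,0.82,-0.12,0,1],[-0.9,0.82,-0.12,0,1],[-0.9,0.82,-0.12,0,1]],
  ],
)

```text
clock: 2.05
tool_pos: [0.5708, 0.0098, 0.2992]
orientation: [-180.0, 0.1, -160.5]
force: [0.2, -0.0, 0.8]
opening: 0.0875
gripper_force: 0.0
```

```bash
python3 - <<'E'
from h import *
o=ctrl.get_obs(); print(o["clock"],o["tool_pos"],o["orientation"]); go(.591,.067,.25,o)
p=ctrl.snapshot("wrist"); save(p,"w1"); print(proj(p,[.591,.067,.14]),proj(p,[.591,.067,0]))
for r in ctrl.silhouettes(p,"dowel_a_mid")+ctrl.spot_point(p,"dowel_a_mid"): print(r["p"],r["centre"],atz(p,r["centre"],.07))
E
```

```text
2.05 [0.57084013 0.00978324 0.29918358] [-1.79997470e+02  5.52405650e-02 -1.60490171e+02]
to 0.591 0.067 0.25 -> [-0.19   0.236  0.246] len 0.078
[np.float64(327.77976616761947), np.float64(231.81963213797158)] [np.float64(314.6416369627424), np.float64(200.59804365380688)]
0.97 [520.2, 111.8] [0.39356916 0.24624154 0.07      ]
0.78 [508.3, 170.2] [0.45997474 0.26788208 0.07      ]
0.91 [495.6, 167.2] [0.46226347 0.25065604 0.07      ]
0.91 [516.4, 112.6] [0.39602105 0.24230744 0.07      ]
```

View pics/w1.png

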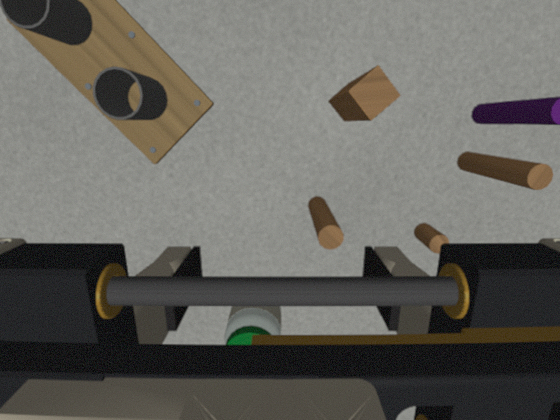

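The wrist view shows B's top at about (330,237) and base at (315,203), near the prediction. A's top is at (540,177), and the near pipe rim is centred at (119,93).

```bash
python3 - <<'E'
from h import *
np.set_printoptions(precision=3,suppress=True)
p=ctrl.snapshot("wrist")
for n,q,z in(("B",[330,237],.14),("Bb",[315,203],.005),("A",[540,177],.14),("pipe",[119,93],.092)): print(n,atz(p,q,z))
go(.592,.065,.25);go(.592,.065,.105)
E
```

```text
B [0.595 0.071 0.14 ]
Bb [0.593 0.068 0.005]
A [0.462 0.251 0.14 ]
pipe [ 0.532 -0.195  0.092]
to 0.592 0.065 0.25 -> [-0.197  0.23   0.241] len 0.077
to 0.592 0.065 0.105 -> [-0.198  0.23   0.966] len 0.202
```

Call:
carry_out(
  deltas=[
    [[-0.204,0.242,0.2,0,1],[-0.204,0.242,0.2,0,1],[-0.204,0.242,0.2,0,1],[-0.204,0.242,0.4,0,1],[-0.204,0.242,0.4,0,1]],
  ],
)

```text
clock: 2.75
tool_pos: [0.5894, 0.0652, 0.2145]
orientation: [179.9, -0.4, -160.6]
force: [-0.1, -0.9, -1.0]
opening: 0.0875
gripper_force: 0.0
```

Call:
carry_out(
  deltas=[
    [[0,0,0.2,0,1],[0,0,0.4,0,1],[0,0,0.57,0,1],[0,0,0.57,0,1],[0,0,0.57,0,-1]],
  ],
)

```text
clock: 3.25
tool_pos: [0.5932, 0.0661, 0.1063]
orientation: [-180.0, 0.0, -160.5]
force: [0.3, -0.8, 0.3]
opening: 0.0837
gripper_force: 0.0
```

Call:
carry_out(
  deltas=[
    [[0,0,0,0,-1],[0,0,0,0,-1],[0,0,0,0,-1],[0,0,0,0,-1],[0,0,0,0,-1]],
  ],
)

```text
clock: 3.75
tool_pos: [0.5925, 0.0668, 0.105]
orientation: [180.0, 0.0, -160.5]
force: [-0.9, 0.2, -0.7]
opening: 0.0453
gripper_force: 0.0
```

Call:
carry_out(
  deltas=[
    [[0,0,0,0,-1],[0,0,0,0,-1],[0,0,0,0,-1],[0,0,0,0,-1],[0,0,0,0,-1]],
  ],
)

```text
clock: 4.25
tool_pos: [0.5925, 0.0667, 0.1046]
orientation: [-180.0, -0.0, -160.5]
force: [0.8, 0.1, 1.5]
opening: 0.0274
gripper_force: 29.9
```

Call:
carry_out(
  deltas=[
    [[0,0,-0.15,0,-1],[0,0,-0.35,0,-1],[0,0,-0.55,0,-1],[0,0,-0.65,0,-1],[0,0,-0.65,0,-1]],
  ],
)

```text
clock: 4.75
tool_pos: [0.594, 0.0671, 0.2383]
orientation: [-180.0, 0.3, -160.5]
force: [1.1, -0.1, -0.3]
opening: 0.0275
gripper_force: 29.9
```

Call:
carry_out(
  deltas=[
    [[0.1,-0.156,0,0,-1],[0.2,-0.312,0,0,-1],[0.3,-0.468,0,0,-1],[0.364,-0.569,0,0,-1],[0.364,-0.569,0,0,-1]],
  ],
)

```text
clock: 5.25
tool_pos: [0.5602, -0.0673, 0.2334]
orientation: [180.0, -0.1, -160.7]
force: [-0.1, 0.2, -1.9]
opening: 0.0275
gripper_force: 29.9
```

Call:
carry_out(
  deltas=[
    [[0.1,-0.156,0,0,-1],[0.2,-0.312,0,0,-1],[0.3,-0.468,0,0,-1],[0.364,-0.569,0,0,-1],[0.364,-0.569,0,0,-1]],
  ],
)

```text
clock: 5.75
tool_pos: [0.5299, -0.1983, 0.2333]
orientation: [180.0, -0.1, -160.7]
force: [-0.6, 0.7, -0.6]
opening: 0.0277
gripper_force: 29.9
```

```bash
python3 - <<'E'
from h import *
o=ctrl.get_obs(); print(o["clock"],o["tool_pos"],o["opening"],o["force"]); go(.531,-.196,.12,o)
p=ctrl.snapshot("wrist"); q=ctrl.snapshot("side")
im=np.hstack([p["color"],q["color"]]); im=cv2.resize(im,(800,300),interpolation=cv2.INTER_AREA); save({"color":im},"w2")
E
```

```text
5.75 [ 0.5298726  -0.19829254  0.23333445] 0.027669846007931233 [-0.56303787  0.67450505 -0.60916874]
to 0.531 -0.196 0.12 -> [-0.01   0.008  0.567] len 0.113
```

View pics/w2.png

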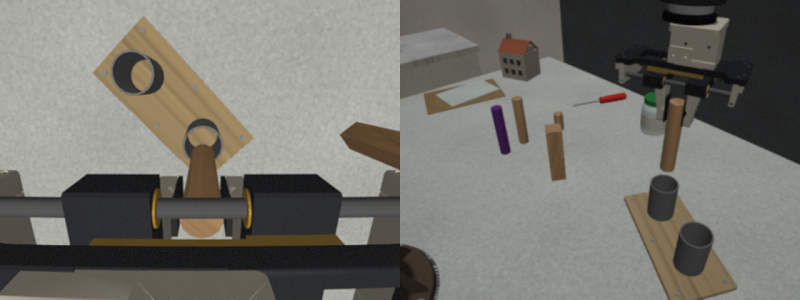

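```bash
python3 - <<'E'
from h import *
o=ctrl.get_obs(); x,y,_=o["tool_pos"]
p=ctrl.snapshot("wrist"); q=ctrl.snapshot("side")
print("side exp bottom/top",np.round(proj(q,[x,y,.128])),np.round(proj(q,[x,y,.268])),"wrist exp bottom/rim",np.round(proj(p,[x,y,.128])),np.round(proj(p,[.531,-.196,.092])))
a=cv2.resize(p["color"][130:290,200:360],(400,400));b=cv2.resize(q["color"][110:310,300:500],(400,400))
save({"color":np.hstack([a,b])},"w3")
E
```

```text
side exp bottom/top [372. 236.] [386. 143.] wrist exp bottom/rim [283. 211.] [283. 201.]
```

View pics/w3.png

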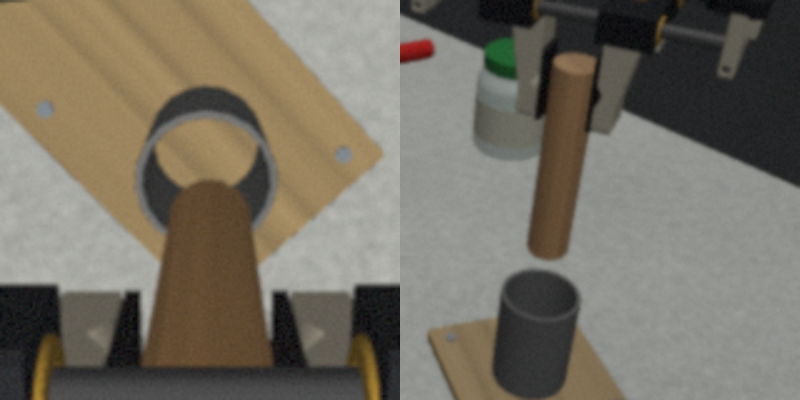

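Dowel B hangs vertical in line with the pipe: the rim is at (283,202) in the wrist view, as expected. Lowering it.

Call:
carry_out(
  deltas=[
    [[-0.01,0.008,0.08,0,-1],[-0.01,0.008,0.2,0,-1],[-0.01,0.008,0.3,0,-1],[-0.01,0.008,0.4,0,-1],[-0.01,0.008,0.48,0,-1]],
  ],
)

```text
clock: 6.45
tool_pos: [0.5323, -0.193, 0.1372]
orientation: [180.0, -0.0, -160.4]
force: [-0.1, 0.1, -0.9]
opening: 0.0275
gripper_force: 29.9
```

Call:
carry_out(
  deltas=[
    [[0,0,0.04,0,-1],[0,0,0.08,0,-1],[0,0,0.085,0,-1],[0,0,0.085,0,-1],[0,0,0.085,0,-1]],
  ],
)

```text
clock: 6.95
tool_pos: [0.5329, -0.1943, 0.1223]
orientation: [-180.0, 0.1, -160.5]
force: [0.4, 0.4, -0.5]
opening: 0.0271
gripper_force: 29.9
```

Call:
carry_out(
  deltas=[
    [[0,0,0.015,0,-1],[0,0,0.015,0,-1],[0,0,0.015,0,0],[0,0,0.015,0,1],[0,0,0.015,0,1]],
  ],
)

```text
clock: 7.45
tool_pos: [0.5325, -0.1943, 0.1187]
orientation: [-180.0, 0.0, -160.5]
force: [-0.9, 0.4, -0.1]
opening: 0.0461
gripper_force: 0.0
```

Call:
carry_out(
  deltas=[
    [[0,0,0,0,1],[0,0,0,0,1],[0,0,0,0,1],[0,0,0,0,1],[0,0,0,0,1]],
  ],
)

```text
clock: 7.95
tool_pos: [0.5324, -0.1942, 0.1186]
orientation: [-180.0, 0.0, -160.5]
force: [-0.4, 0.4, -0.1]
opening: 0.0845
gripper_force: 0.0
```

Call:
carry_out(
  deltas=[
    [[0,0,-0.15,0,1],[0,0,-0.35,0,1],[0,0,-0.55,0,1],[0,0,-0.75,0,1],[0,0,-0.75,0,1]],
  ],
)

```text
clock: 8.45
tool_pos: [0.5351, -0.1951, 0.275]
orientation: [-179.7, 0.5, -160.5]
force: [0.0, 1.0, 0.2]
opening: 0.0877
gripper_force: 0.0
```

```bash
python3 - <<'E'
from h import *
o=ctrl.get_obs(); print(o["clock"],o["tool_pos"],o["opening"]); go(.461,.25,.27,o)
q=ctrl.snapshot("side"); w=ctrl.snapshot("wrist")
print("exp top", proj(q,[.531,-.196,.152]))
im=np.hstack([w["color"],q["color"]]); save({"color":cv2.resize(im,(800,300),interpolation=cv2.INTER_AREA)},"w4")
E
```

```text
8.45 [ 0.53505385 -0.19505617  0.27497352] 0.08768952108435717
to 0.461 0.25 0.27 -> [-0.394  2.221  0.016] len 0.451
exp top [np.float64(373.72722829464755), np.float64(221.28943622000506)]
```

View pics/w4.png

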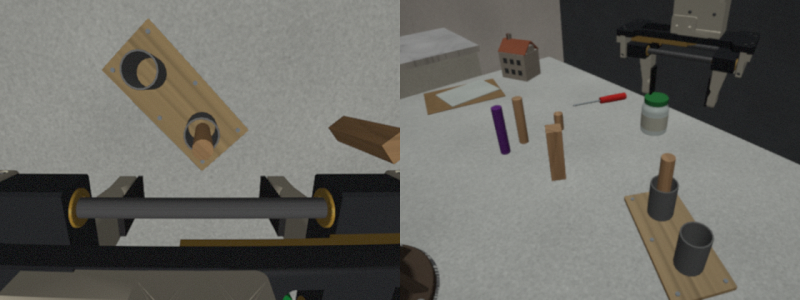

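Dowel B stands in the upper pipe. Now to A.

Call:
carry_out(
  deltas=[
    [[-0.137,0.737,0,0,1],[-0.137,0.737,0,0,1],[-0.137,0.737,0,0,1],[-0.137,0.737,0,0,1]],
  ],
)

```text
clock: 8.95
tool_pos: [0.5078, -0.0418, 0.2675]
orientation: [179.9, -0.1, -160.3]
force: [0.2, -0.1, 0.4]
opening: 0.0876
gripper_force: 0.0
```

Call:
carry_out(
  deltas=[
    [[-0.137,0.737,0,0,1],[-0.137,0.737,0,0,1],[-0.137,0.737,0,0,1],[-0.137,0.737,0,0,1]],
  ],
)

```text
clock: 9.35
tool_pos: [0.4848, 0.106, 0.2673]
orientation: [180.0, -0.1, -160.3]
force: [0.4, -0.9, -0.4]
opening: 0.0877
gripper_force: 0.0
```

Call:
carry_out(
  deltas=[
    [[-0.137,0.5,0,0,1],[-0.137,0.5,0,0,1],[-0.137,0.5,0,0,1],[-0.137,0.5,0,0,1]],
  ],
)

```text
clock: 9.75
tool_pos: [0.4778, 0.2058, 0.2671]
orientation: [-179.9, -0.1, -160.4]
force: [0.8, -1.1, 0.2]
opening: 0.0877
gripper_force: 0.0
```

```bash
python3 - <<'E'
from h import *
o=ctrl.get_obs(); print(o["clock"],o["tool_pos"],o["orientation"]); go(.462,.25,.105,o)
w=ctrl.snapshot("wrist"); save(w,"w5")
for z in(.14,0): print(proj(w,[.462,.25,z]))
E
```

```text
9.75 [0.47784111 0.2057614  0.2671243 ] [-1.79942534e+02 -1.45272640e-01 -1.60420251e+02]
to 0.462 0.25 0.105 -> [-0.002  0.236  0.81 ] len 0.169
[np.float64(334.14204083927694), np.float64(204.74784659858054)]
[np.float64(317.82487001500834), np.float64(179.39423668286793)]
```

View pics/w5.png

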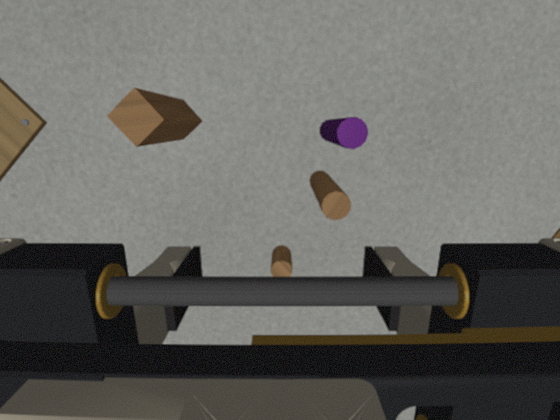

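A's top is at (336,205) and base at (319,177), within 2 px of prediction. The purple piece at (350,132) is clear of the finger line.

Call:
carry_out(
  deltas=[
    [[0,0.24,0,0,1],[0,0.24,0,0,1],[0,0.24,0,0,1],[0,0.24,0.2,0,1],[0,0.24,0.36,0,1]],
  ],
)

```text
clock: 10.3
tool_pos: [0.4626, 0.249, 0.1957]
orientation: [180.0, 0.1, -160.6]
force: [0.1, -0.3, -1.1]
opening: 0.0878
gripper_force: 0.0
```

Call:
carry_out(
  deltas=[
    [[0,0,0.2,0,1],[0,0,0.4,0,1],[0,0,0.45,0,1],[0,0,0.45,0,1],[0,0,0.45,0,-1]],
  ],
)

```text
clock: 10.8
tool_pos: [0.4635, 0.2507, 0.1082]
orientation: [180.0, 0.1, -160.6]
force: [-0.1, -0.2, 0.7]
opening: 0.0838
gripper_force: 0.0
```

Call:
carry_out(
  deltas=[
    [[0,0,0,0,-1],[0,0,0,0,-1],[0,0,0,0,-1],[0,0,0,0,-1],[0,0,0,0,-1]],
  ],
)

```text
clock: 11.3
tool_pos: [0.4623, 0.2508, 0.1068]
orientation: [180.0, 0.0, -160.5]
force: [0.5, -0.5, -0.1]
opening: 0.045
gripper_force: 0.0
```

Call:
carry_out(
  deltas=[
    [[0,0,0,0,-1],[0,0,0,0,-1],[0,0,0,0,-1],[0,0,0,0,-1],[0,0,0,0,-1]],
  ],
)

```text
clock: 11.8
tool_pos: [0.4622, 0.2506, 0.1065]
orientation: [-180.0, -0.0, -160.5]
force: [-0.3, 0.3, -0.8]
opening: 0.0271
gripper_force: 29.9
```

Call:
carry_out(
  deltas=[
    [[0,0,-0.15,0,-1],[0,0,-0.35,0,-1],[0,0,-0.55,0,-1],[0,0,-0.75,0,-1],[0,0,-0.95,0,-1]],
  ],
)

```text
clock: 12.3
tool_pos: [0.462, 0.2503, 0.2983]
orientation: [180.0, 0.0, -160.5]
force: [1.5, 1.5, -1.2]
opening: 0.0274
gripper_force: 29.9
```

Call:
carry_out(
  deltas=[
    [[0.05,-0.15,0,0,-1],[0.12,-0.36,0,0,-1],[0.19,-0.57,0,0,-1],[0.26,-0.78,0,0,-1],[0.299,-0.889,0,0,-1]],
  ],
)

```text
clock: 12.8
tool_pos: [0.4645, 0.0605, 0.2968]
orientation: [-180.0, 0.0, -160.6]
force: [0.3, 0.8, -0.3]
opening: 0.0275
gripper_force: 29.9
```

Call:
carry_out(
  deltas=[
    [[0.06,-0.18,0,0,-1],[0.13,-0.39,0,0,-1],[0.19,-0.57,0,0,-1],[0.26,-0.78,0,0,-1],[0.299,-0.889,0,0,-1]],
  ],
)

```text
clock: 13.3
tool_pos: [0.4675, -0.127, 0.2965]
orientation: [-180.0, -0.0, -160.6]
force: [0.3, 0.2, -1.0]
opening: 0.0274
gripper_force: 29.9
```

Call:
carry_out(
  deltas=[
    [[0.06,-0.18,0,0,-1],[0.13,-0.39,0,0,-1],[0.19,-0.57,0,0,-1],[0.26,-0.78,0,0,-1],[0.299,-0.889,0,0,-1]],
  ],
)

```text
clock: 13.8
tool_pos: [0.4704, -0.3147, 0.296]
orientation: [180.0, -0.1, -160.6]
force: [-0.4, 0.2, -1.2]
opening: 0.0274
gripper_force: 29.9
```

Call:
carry_out(
  deltas=[
    [[0,0,0.1,0,-1],[0,0,0.2,0,-1],[0,0,0.3,0,-1],[0,0,0.3,0,-1],[0,0,0.3,0,-1]],
  ],
)

```text
clock: 14.3
tool_pos: [0.4709, -0.3122, 0.2369]
orientation: [180.0, -0.0, -160.5]
force: [-0.0, -0.3, -1.0]
opening: 0.0273
gripper_force: 29.9
```

```bash
python3 - <<'E'
from h import *
o=ctrl.get_obs(); print(o["clock"],o["tool_pos"],o["opening"]); go(.470,-.312,.121,o); x,y,z=o["tool_pos"]
p=ctrl.snapshot("wrist"); q=ctrl.snapshot("side")
print("side exp bottom/top",np.round(proj(q,[x,y,z-.1065])),np.round(proj(q,[x,y,z+.0335])),"wrist exp bottom/rim",np.round(proj(p,[x,y,z-.1065])),np.round(proj(p,[.470,-.312,.092])))
a=cv2.resize(p["color"][130:290,200:360],(400,400));b=cv2.resize(q["color"][180:380,320:520],(400,400))
save({"color":np.hstack([a,b])},"w6")
E
```

```text
14.3 [ 0.47088602 -0.31221854  0.23686157] 0.02731518779135873
to 0.47 -0.312 0.121 -> [0.003 0.003 0.579] len 0.116
side exp bottom/top [420. 304.] [447. 201.] wrist exp bottom/rim [283. 210.] [284. 199.]
```

View pics/w6.png

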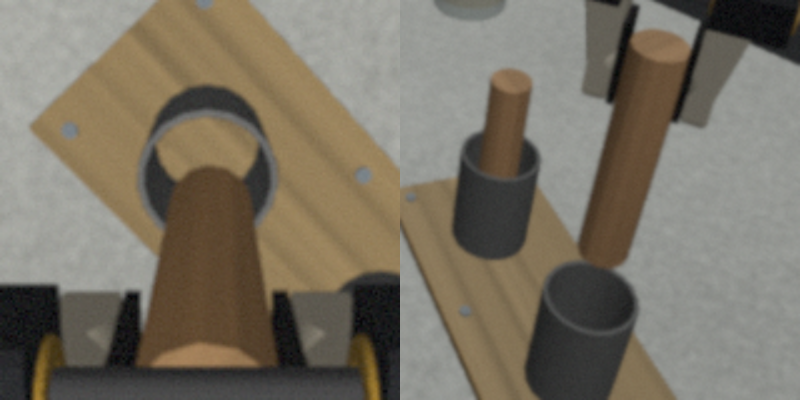

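The rim is at (283,201) and the dowel's bottom at (422,305) in the side view, both matching prediction. Lowering and releasing.

Call:
carry_out(
  deltas=[
    [[0,0,0.08,0,-1],[0,0,0.18,0,-1],[0,0,0.3,0,-1],[0,0,0.4,0,-1],[0,0,0.48,0,-1]],
  ],
)

```text
clock: 14.9
tool_pos: [0.4714, -0.3121, 0.1407]
orientation: [-180.0, 0.1, -160.5]
force: [0.8, -0.4, -1.1]
opening: 0.0275
gripper_force: 29.9
```

Call:
carry_out(
  deltas=[
    [[0,0,0.04,0,-1],[0,0,0.08,0,-1],[0,0,0.1,0,-1],[0,0,0.1,0,-1],[0,0,0.1,0,-1]],
  ],
)

```text
clock: 15.4
tool_pos: [0.4713, -0.3122, 0.1212]
orientation: [-180.0, 0.0, -160.5]
force: [0.0, 0.3, -0.4]
opening: 0.0277
gripper_force: 29.9
```

Call:
carry_out(
  deltas=[
    [[0,0,0,0,-1],[0,0,0,0,0],[0,0,0,0,1],[0,0,0,0,1],[0,0,0,0,1]],
  ],
)

```text
clock: 15.9
tool_pos: [0.471, -0.3121, 0.1207]
orientation: [-180.0, 0.0, -160.5]
force: [0.6, -0.3, 0.7]
opening: 0.0537
gripper_force: 0.0
```

Call:
carry_out(
  deltas=[
    [[0,0,0,0,1],[0,0,0,0,1],[0,0,0,0,1],[0,0,0,0,1],[0,0,0,0,1]],
  ],
)

```text
clock: 16.4
tool_pos: [0.4709, -0.3121, 0.1206]
orientation: [180.0, -0.0, -160.5]
force: [-0.0, -0.4, 0.2]
opening: 0.0869
gripper_force: 0.0
```

Call:
carry_out(
  deltas=[
    [[0,0,-0.15,0,1],[0,0,-0.35,0,1],[0,0,-0.55,0,1],[0,0,-0.75,0,1],[0,0,-0.75,0,1]],
  ],
)

```text
clock: 16.9
tool_pos: [0.4733, -0.3135, 0.2769]
orientation: [-179.6, 0.4, -160.5]
force: [0.5, 0.3, -0.0]
opening: 0.0878
gripper_force: 0.0
```

```bash
python3 - <<'E'
from h import *
o=ctrl.get_obs(); print(o["clock"],o["tool_pos"],o["opening"])
q=ctrl.snapshot("side"); w=ctrl.snapshot("wrist")
im=np.hstack([w["color"],q["color"]]); save({"color":cv2.resize(im,(800,300),interpolation=cv2.INTER_AREA)},"w7")
E
```

```text
16.9 [ 0.4733075  -0.31346269  0.27694104] 0.08778373636228264
```

View pics/w7.png

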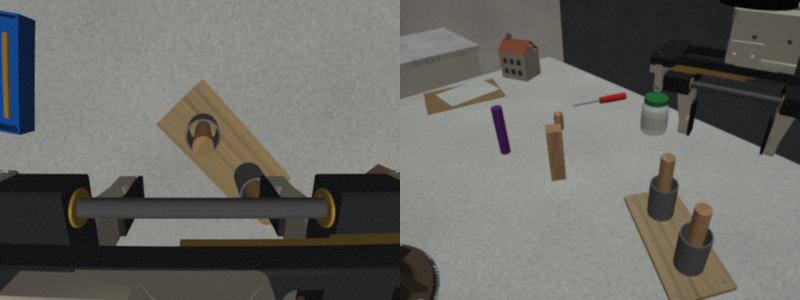

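Both dowels stand upright in the pipes, tops at (667,158) and (703,210) in the side half. The post and the purple piece have not moved.

```bash
python3 -c "
from plant import ctrl
print(ctrl.close_job())"
```

```text
the job is handed in; nothing more can be done
None
```

Both tall dowels are standing in the stand, one in each pipe, with the square post left untouched; the job was handed in at about 17 s of the 61 s allowed, and no verdict came back.

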